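# Tip the bearings out of the two-bay carrier

### The job

Empty the three bearings from the two-bay carrier into the shallow tray: take the carrier by its grip bar, hold it low over the tray and tip it to the bearings' side so that they slide out, while all three shaft keys stay in the other bay; do not touch the bearings with the fingers. Then stand the carrier upright on the bench beside the tray and let go, leaving the other things on the bench where they lie.

Things in the scene. Friction and masses are not known exactly. Their poses are not given: they have to be found in the camera images.
- carrier_grip (a point): Centre of the black grip bar of the loose two-bay steel carrier (0.35 kg empty), 95 mm above its underside. Bar: 86 mm along x, 14 mm thick along y, 34 mm high, on a 4 mm divider that runs along x through the middle. Carrier's axes: z up, x along the bar, y across; bearings' bay always at +y, keys' bay at -y. Pan 126 mm along x, 140 mm along y; end walls 32 mm high.
- bearing_lip (a point): Middle of the outer edge of the bearings' lip on the carrier: 70 mm to +y of the divider, 11 mm above the underside. The floor is 3 mm thick, flat to 37 mm from the divider, then slopes up to this edge at 14 degrees. Bearings slide at friction about 0.3: they leave over it when the carrier is tipped to their side by 35 to 50 degrees. At the start it faces left, right or the robot.
- key_bay (a point): Centre of the floor of the keys' bay, the mirror image of the bearings' bay: 20 mm to -y of the divider, 3 mm above the carrier's underside. The divider holds the keys while the carrier is tipped to the bearings' side by less than about 80 degrees.
- tray: Shallow open aluminium tray, fixed to the bench, 220 mm along its x, 180 mm along its y, rim 33 mm high, walls and floor 3 mm thick. Origin at the centre of its underside; z up.
- bearing_1_centre (a point): Centre of bearing 1 of the three in the carrier: a steel ring 29 mm across with an open bore, 10 mm high, 28 g, lying flat in the +y bay; z is its axis.
- bearing_2_centre (a point): Centre of bearing 2 of the three in the carrier: a steel ring 29 mm across with an open bore, 10 mm high, 28 g, lying flat in the +y bay; z is its axis.
- bearing_3_centre (a point): Centre of bearing 3 of the three in the carrier: a steel ring 29 mm across with an open bore, 10 mm high, 28 g, lying flat in the +y bay; z is its axis.
- key_1_centre (a point): Centre of shaft key 1 of three: a dark steel bar with round ends, 12 x 32 mm, 10 mm high, 25 g, lying flat in the carrier's -y bay.
- key_2_centre (a point): Centre of shaft key 2 of three: a dark steel bar with round ends, 12 x 32 mm, 10 mm high, 25 g, lying flat in the carrier's -y bay.
- key_3_centre (a point): Centre of shaft key 3 of three: a dark steel bar with round ends, 12 x 32 mm, 10 mm high, 25 g, lying flat in the carrier's -y bay.
- bench_micrometer: Bystander: green micrometer, 61x130x16 mm, lying at the back middle; origin at its underside's centre.
- loose_race: Bystander: a single bearing, 29 mm across and 10 mm high, lying on the bench at the near middle; origin at its underside's centre.
- spare_race: Bystander: a single bearing, 29 mm across and 12 mm high, lying on the bench at the back right; origin at its underside's centre.
- marker: Bystander: marker pen, 137 mm long, lying at the left; origin at its underside's centre.
- screwdriver: Bystander: screwdriver with thick handle, 209 mm long, lying at the near left; origin at its underside's centre.
There are look-alikes about, which are no part of the job. Of the things shaped like the part that bears carrier_grip, the bare steel one is meant.

How it is judged:
By the outcome, as a careful person would: the job done as asked, in the order asked, and still so for the second after the job is handed in, with the robot touching nothing.
It also fails if it takes over 48 s, if anything falls off the work surface, if the arm or the gripper's body presses on something with over 40 N, if the wrist force passes 120 N, or if a joint passes its speed limit or range.

### The arm

A 6-joint arm with a two-finger parallel gripper is mounted at the origin on a cart in front of the work surface, level with it; the furniture and walls round the work are solid. World frame = base frame: x ahead of the robot, y to its left, z up, the work surface at z = 0. Lengths are in m, angles in rad, forces in N, time in s.
With the tool pointing down it reaches from about 0.275 to 0.775 m from the base axis. Payload 14.6 kg.
Tool frame: the origin (TCP) lies at the very end of the fingers, on their centre line; the grasp point (between the pads) lies 19 mm behind it (bot.grip_point_offset is the distance from the TCP to the grasp point, in m); z points along the fingers, y is the line along which they close (so a half turn about z gives the same grasp; the last joint's range is limited). The gripper opens to 85 mm and grips with 20 to 120 N. Pads are 22 mm wide; open, the fingers measure 114 mm over their backs; the gripper's body (76 mm by 85 mm) begins 54 mm behind the grasp point. The pads swing forward as they close: fully open they stand 13 mm farther back than shut.
Start: joints at [-1.467, 0.263, -0.048, 1.259, 0, 1.415], TCP at [0.134, -0.508, 0.231] pointing down, gripper open.
Joint ranges: [-2.65, 2.65], [-0.89, 1.7], [-1.18, 1.37], [-2.13, 2.11], [-1.35, 1.29], [-3.14, 3.14]. Speed limits (rad/s): [1.89, 1.89, 2.57, 2.79, 3.14, 3.14].

### API

Orientations are given as [roll, pitch, yaw] about the fixed x, y, z axes, in that order (R = Rz(yaw) Ry(pitch) Rx(roll)).
In Python, from cell import bot gives the robot as it stands. The module is installed in compiled form; this text tells all that it offers.
- The arm moves only by the tool apply_moves, never from a script. Its argument "series" is one flat list of numbers, 7 for each row, row after row: the shift along the tool's x, y, z in mm, then the turn, a rotation vector about the tool's x, y, z in degrees, then the finger opening in mm, from 0 to 85.4. A call has exactly 5 rows; each row shifts and turns the commanded pose from where the row before left it, along the tool's axes as they then stand; what a row does not reach is not made up. A row lasts 1/8 s, in which the tool goes at most 62.5 mm and 10.7 degrees, less where a joint would pass 70% of its speed; a pose out of reach is approached as far as the arm can. A call with a gripper value outside its range is refused whole. The fingers move at their own pace and stop on an object; "newtons" is the grip in N (left out, the last holds). Time passes only in rows, so rows that do not move let the fingers close, or fill a call up. It gives the time, the measured TCP pose, the force, the opening and the grip force at its end, in the units of the state.
- bot.observe(): the state, without advancing time (a new reading comes with each control period).
- bot.get_image(name): name is "side" or "top" or "wrist"; returns a dict with "color" (420x560x3 uint8, red, green, blue), "K" (3x3 intrinsics, pixels), "T" (4x4, takes a point from camera to world coordinates); the wrist camera has in their place "T_tool_cam" (4x4, takes a point from camera to tool coordinates, whose origin is the TCP and whose axes are the flange's). Camera axes: x right, y down, z forward; pixel columns grow to the right and rows downward; lengths in m; the calibration is good to about 2 mm. A picture is of the moment at which its call begins: read the wrist's pose just before it. There is no depth.
- bot.finish_job(): hands the job in; it is judged then, once.
Trained networks look in the newest picture that a camera, given by its name, has taken for a name from the list of things; names that differ only in an ending like _2 or _b are one class to them, and where a whole thing is asked for, a point or a joint stands for the part that bears it (a point fixed in the world has none). Each returns a list of dicts, best first, with "confidence" (0 to 1); they miss things now and then, are a little off and sometimes report something else, mostly with a low value. They report only what shows in the picture. A call takes as long as a camera call. They do not tell look-alikes from the thing itself.
- bot.spot_in(query, camera): "centre" ([x, y, z] in m, in world coordinates, good to about 4 mm: the middle of the surface that is visible of it).
- bot.trace(query, camera): "region" (420x560 bool, what is visible of it).
The state is a dict: "time_s": time; "joints": joint angles; "dq": joint speeds; "tau": joint torques, N m; "ee_pos": TCP position; "ee_rot": TCP orientation; "contact_force": force on the tool from outside, world axes, zero at the start; "torque": the same for the moment, N m; "width": opening from 0.0 (shut) to 1.0 (fully open); "grasp_force": force on a finger pad.
Only numpy, scipy, OpenCV 4.12 (cv2) and the standard library are available. Lean on these libraries where they do the work, as an engineer would, in place of code of your own. Each camera call takes 0.05 s, during which the arm holds its last target. There are 200 camera calls.

## Working session

There is one attempt and no reset: what is moved stays moved. The work goes in short steps, Python scripts to look and compute and a tool call to move; the robot and the scene stay as the last step left them, time stands still between calls to the robot, and variables do not carry over. Pictures are saved under pics/ and viewed, at most 10 in all, crops included, and the job is handed in when it is done.

Besides the shell and the picture viewer there is one more tool, called in YAML: its name, and indented under it one key for each argument. apply_moves: Moves the arm, as the interface text tells. Its arguments: {"type":"object","properties":{"series":{"type":"array","items":{"type":"number"}},"newtons":{"type":"number"}},"required":["series"]}

```bash
mkdir -p pics; ls; cat > h.py <<'E'
import numpy as np, cv2
from cell import bot
from scipy.spatial.transform import Rotation as R
def px(im,p):
    c=np.linalg.inv(im["T"])@np.append(p,1); q=im["K"]@c[:3]; return q[:2]/q[2]
def ray(im,uv,z):
    d=im["T"][:3,:3]@np.linalg.inv(im["K"])@np.array([uv[0],uv[1],1.]); o=im["T"][:3,3]
    return o+d*(z-o[2])/d[2]
def save(im,n,crop=None,s=1):
    c=im["color"][:,:,::-1]
    if crop: c=c[crop[1]:crop[3],crop[0]:crop[2]]
    if s!=1: c=cv2.resize(c,None,fx=s,fy=s,interpolation=cv2.INTER_CUBIC)
    cv2.imwrite("pics/"+n,c)
E
python3 - <<'E'
from h import *
a=bot.get_image("top"); b=bot.get_image("side")
save(a,"top0.png"); save(b,"side0.png")
print(bot.observe()["time_s"], bot.observe()["ee_rot"], bot.grip_point_offset)
for q in ["carrier_grip","bearing_lip","key_bay","tray","bearing_1_centre","key_1_centre","bench_micrometer","loose_race","spare_race","marker","screwdriver"]:
    for c,im in (("top",a),("side",b)):
        for r in bot.spot_in(q,c)[:6]: print(q,c,np.round(r["centre"],3),round(r["confidence"],2),px(im,r["centre"]).round())
E
```

```text
pics
0.1 [-3.14069790e+00 -1.49661005e-04  2.58763410e-01] 0.0187
carrier_grip top [ 0.713 -0.327  0.003] 0.98 [396. 161.]
carrier_grip top [ 0.511 -0.187  0.009] 0.62 [354. 221.]
carrier_grip side [ 0.507 -0.193  0.007] 0.91 [277. 307.]
carrier_grip side [ 0.704 -0.351  0.009] 0.56 [372. 357.]
bearing_lip top [ 0.71  -0.328  0.006] 0.98 [396. 162.]
bearing_lip top [ 0.515 -0.186  0.009] 0.65 [354. 220.]
bearing_lip side [ 0.704 -0.352  0.01 ] 0.74 [373. 358.]
key_bay top [ 0.709 -0.332  0.004] 0.77 [397. 162.]
key_bay side [ 0.51  -0.191  0.013] 0.65 [278. 305.]
key_bay side [ 0.702 -0.35   0.008] 0.57 [371. 358.]
tray top [0.5   0.154 0.003] 0.89 [250. 223.]
tray side [0.5   0.159 0.005] 0.77 [262. 213.]
bearing_1_centre top [ 0.487 -0.217  0.013] 0.44 [363. 228.]
bearing_1_centre side [ 0.487 -0.218  0.011] 0.41 [269. 316.]
key_1_centre side [ 0.533 -0.227  0.011] 0.63 [289. 317.]
key_1_centre side [ 0.544 -0.162  0.014] 0.31 [290. 294.]
bench_micrometer top [0.784 0.024 0.015] 0.69 [291. 138.]
bench_micrometer side [0.789 0.018 0.009] 0.79 [364. 236.]
spare_race top [ 0.748 -0.169  0.01 ] 0.36 [348. 150.]
marker top [0.447 0.417 0.022] 0.78 [169. 237.]
marker top [0.501 0.151 0.004] 0.52 [251. 222.]
marker side [0.443 0.409 0.014] 0.58 [240. 166.]
screwdriver top [0.293 0.446 0.023] 0.69 [158. 285.]
screwdriver side [ 0.531 -0.224  0.013] 0.53 [288. 316.]
screwdriver side [0.293 0.425 0.017] 0.52 [198. 166.]
```

View pics/top0.png

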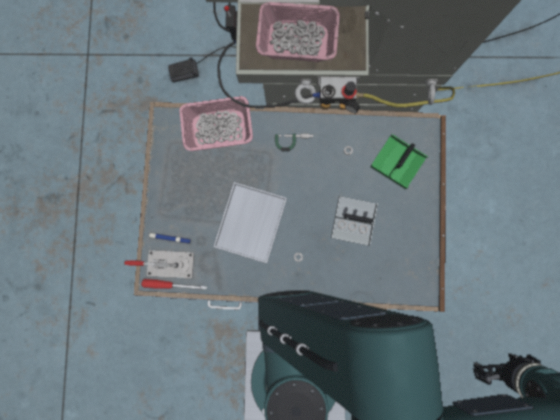

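View pics/side0.png

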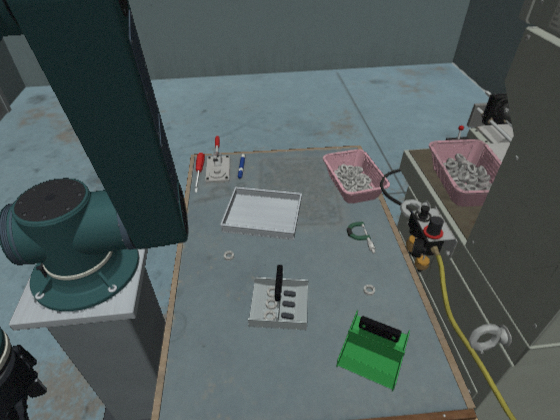

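Top view: the steel carrier is at (355,221), with the green look-alike at (398,161). The pink bins at (215,125) and (298,30) and the tray at (250,223) are different shapes. I choose the bare steel one at (355,221). In the side view (278,305) its rings are on the robot's side of the bar, so the bearings' lip faces the robot.

```bash
python3 - <<'E'
from h import *
a=bot.get_image("top")
for q,z in (("tray",0.033),("carrier_grip",0.03)):
    for r in bot.trace(q,"top")[:2]:
        m=r["region"].astype(np.uint8); 
        rc=cv2.minAreaRect(cv2.findNonZero(m)); bx=cv2.boxPoints(rc)
        P=np.array([ray(a,u,z)[:2] for u in bx]); print(q,r["confidence"],bx.mean(0).round(),P.mean(0).round(4))
        for i in range(4):
            d=P[(i+1)%4]-P[i]; print(P[i].round(3),"len",np.linalg.norm(d).round(3),"ang",np.degrees(np.arctan2(d[1],d[0])).round(1))
s=bot.get_image("side")
A=cv2.resize(a["color"][185:257,310:402],(800,600)[:2] and (400,313),interpolation=cv2.INTER_CUBIC)
B=cv2.resize(s["color"][255:335,235:325],(352,313),interpolation=cv2.INTER_CUBIC)
cv2.imwrite("pics/crop1.png",np.hstack([A,B])[:,:,::-1])
print(bot.observe()["time_s"])
E
```

```text
tray 0.88 [250. 222.] [0.5006 0.1526]
[0.418 0.271] len 0.224 ang -15.4
[0.635 0.212] len 0.187 ang -106.5
[0.582 0.033] len 0.223 ang 163.8
[0.368 0.095] len 0.184 ang 74.0
carrier_grip 0.97 [399. 160.] [ 0.7113 -0.3315]
[ 0.689 -0.237] len 0.142 ang -32.4
[ 0.808 -0.313] len 0.135 ang -123.6
[ 0.733 -0.426] len 0.141 ang 147.1
[ 0.615 -0.35 ] len 0.134 ang 56.8
carrier_grip 0.9 [354. 221.] [ 0.5098 -0.1844]
[ 0.453 -0.104] len 0.14 ang -11.0
[ 0.591 -0.131] len 0.137 ang -100.6
[ 0.566 -0.266] len 0.14 ang 168.5
[ 0.429 -0.238] len 0.136 ang 79.6
1.4
```

View pics/crop1.png

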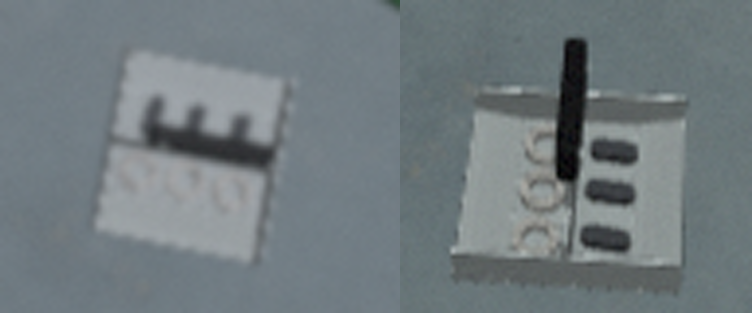

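The crop shows the bare steel carrier with three rings on the robot's side of the bar and three dark keys on the far side. Its centre is about (0.510, -0.187) and the bar runs at about 79°. The tray sits at about (0.500, 0.153), with its long axis at -15.8°.

```bash
cat >> h.py <<'E'
def plan(wps,p0=None,R0=None):
    """wps: (pos, Rot, nrows, opening); prints round rows in tool axes, tracking rounded result"""
    o=bot.observe()
    p=np.array(o["ee_pos"]) if p0 is None else np.array(p0); Rc=R.from_euler("xyz",o["ee_rot"]) if R0 is None else R0
    out=[]
    for pt,Rt,n,w in wps:
        ps,Rs=p.copy(),Rc; rv=(Rs.inv()*Rt).as_rotvec()
        for k in range(1,n+1):
            pk=ps+(np.array(pt)-ps)*k/n; Rk=Rs*R.from_rotvec(rv*k/n)
            sh=np.round(Rc.inv().apply(pk-p)*1000,1); tr=np.round(np.degrees((Rc.inv()*Rk).as_rotvec()),1)
            p=p+Rc.apply(sh/1000); Rc=Rc*R.from_rotvec(np.radians(tr)); out.append([*sh,*tr,w])
    out=np.array(out)+0.
    for i in range(0,len(out),5): print(",  ".join(",".join(f"{v:g}" for v in r) for r in out[i:i+5]))
def down(yaw): return R.from_euler("xyz",[np.pi,0,np.radians(yaw)])
E
python3 - <<'E'
from h import *
plan([([0.505,-0.187,0.20],down(79),10,85)])
E
```

```text
44,-21.5,3.1,0,0,-6.4,85,  46.2,-16.5,3.2,0,0,-6.4,85,  47.7,-11.2,3.1,0,0,-6.5,85,  48.6,-5.7,3.1,0,0,-6.4,85,  49,-0.3,3.2,0,0,-6.4,85
48.8,5.2,3.1,0,0,-6.4,85,  47.8,10.6,3.1,0,0,-6.4,85,  46.4,15.9,3.1,0,0,-6.4,85,  44.3,20.9,3.2,0,0,-6.5,85,  41.6,25.8,3.1,0,0,-6.4,85
```

apply_moves:
  series: [44,-21.5,3,0,0,-6.4,85,46,-16.5,3,0,0,-6.4,85,47.7,-11,3,0,0,-6.5,85,48.6,-5.7,3,0,0,-6.4,85,49,0,3,0,0,-6.4,85]
  newtons: 80

```text
time_s: 2.02
ee_pos: [0.3208, -0.3467, 0.2163]
ee_rot: [3.141, 0.0, 0.823]
contact_force: [-0.0, -0.8, -0.2]
width: 0.994
grasp_force: 0.0
```

apply_moves:
  series: [49,5,3,0,0,-6.4,85,48,10.6,3,0,0,-6.4,85,46.4,16,3,0,0,-6.4,85,44.3,21,3,0,0,-6.5,85,41.6,26,3,0,0,-6.4,85]

```text
time_s: 2.65
ee_pos: [0.5067, -0.186, 0.2013]
ee_rot: [3.141, 0.0, 1.383]
contact_force: [0.5, -0.4, 0.5]
width: 0.995
grasp_force: 0.0
```

```bash
python3 - <<'E'
from h import *
o=bot.observe(); w=bot.get_image("wrist"); save(w,"w1.png",s=1)
T=np.eye(4); T[:3,:3]=R.from_euler("xyz",o["ee_rot"]).as_matrix(); T[:3,3]=o["ee_pos"]; w["T"]=T@w["T_tool_cam"]
print(o["time_s"],np.round(o["ee_pos"],4),np.degrees(o["ee_rot"]).round(1),o["joints"])
for q in ["carrier_grip"]:
    for r in bot.spot_in(q,"wrist")[:2]: print(q,np.round(r["centre"],3),r["confidence"])
c=np.array([.510,-.187]); 
for yaw in (79,):
    ex=np.array([np.cos(np.radians(yaw)),np.sin(np.radians(yaw))])
    for d in (-.043,0,.043): print(px(w,[*(c+ex*d),.112]).round())
E
```

```text
2.65 [ 0.5067 -0.186   0.2013] [180.    0.   79.2] [-5.02758937e-01  2.98844966e-01 -7.89793028e-02  1.19267579e+00
 -6.49615098e-05  1.25581561e+00]
carrier_grip [ 0.515 -0.18   0.006] 0.92
carrier_grip [ 0.717 -0.32   0.008] 0.8
[287. 266.]
[287. 217.]
[288. 164.]
```

View pics/w1.png

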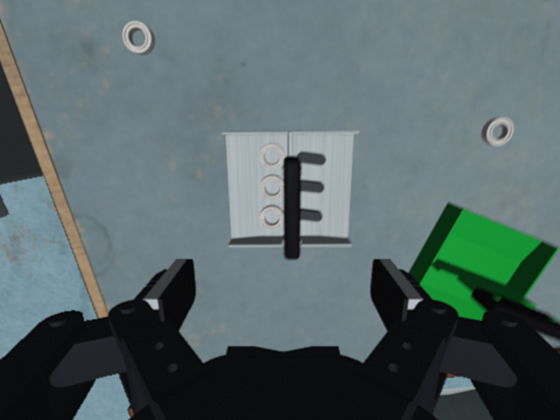

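The wrist view shows the bar from (291,157) to (292,258), aligned with the tool. The rings are on its left (robot's side) and the keys on its right. Corrected, the bar centre is about (0.515, -0.181).

```bash
python3 - <<'E'
from h import *
plan([([0.515,-0.181,0.17],down(79),1,85),([0.515,-0.181,0.076],down(79),4,85)])
E
```

```text
4.8,6.3,30.7,0,0,0.4,85,  0,0,23.5,0,0,0,85,  -0.1,0,23.5,0,0,0,85,  0,0,23.5,0,0,0,85,  0,0,23.5,0,0,0,85
```

apply_moves:
  series: [5,6.3,30.7,0,0,0.4,85,0,0,23.5,0,0,0,85,0,0,23.5,0,0,0,85,0,0,23.5,0,0,0,85,0,0,23.5,0,0,0,85]

```text
time_s: 3.38
ee_pos: [0.5125, -0.1839, 0.076]
ee_rot: [3.141, 0.0, 1.371]
contact_force: [-0.5, 0.2, -0.3]
width: 0.994
grasp_force: 0.0
```

apply_moves:
  series: [0,0,0,0,0,0,0,0,0,0,0,0,0,0,0,0,0,0,0,0,0,0,0,0,0,0,0,0,0,0,0,0,0,0,0]
  newtons: 80

```text
time_s: 4.0
ee_pos: [0.5131, -0.1837, 0.0773]
ee_rot: [3.14, 0.0, 1.372]
contact_force: [-0.1, -0.1, 6.9]
width: 0.151
grasp_force: 77.8
```

```bash
python3 - <<'E'
from h import *
o=bot.observe(); print(np.round(o["ee_pos"],4),o["width"],o["grasp_force"],o["time_s"])
E
```

```text
[ 0.5131 -0.1837  0.0773] 0.151190234535194 77.79305577278137 4.0
```

Grip is confirmed: 12.9 mm opening and 78 N. Next, the lift, transfer and tip, planned by the lip position.

```bash
cat >> h.py <<'E'
TC=np.array([0.500,0.153]); TY=-15.8; U=np.array([np.cos(np.radians(TY)),np.sin(np.radians(TY))])
LIP=np.array([0,-0.070,0.0663])
def tip(ang,s,zl):
    Rt=down(90+TY)*R.from_rotvec([-np.radians(ang),0,0]); return np.array([*(TC+U*s),zl])-Rt.apply(LIP),Rt
E
python3 - <<'E'
from h import *
o=bot.observe(); p=np.array(o["ee_pos"]); R0=R.from_euler("xyz",o["ee_rot"])
t,Rt=tip(0,.035,.060); print(t)
a=p+[0,0,.055]; w=[(p+[0,0,.012],R0,1,0),(p+[0,0,.043],R0,2,0),(a,R0,2,0)]
rv=(R0.inv()*Rt).as_rotvec()
for f,n in((.04,1),(.12,1),(.88,8),(.96,1),(1,1)): w.append((a+(t-a)*f,R0*R.from_rotvec(rv*f),n,0))
w.append((t,Rt,3,0))
plan(w)
print("tip")
w=[(*tip(k,.035,max(.035,.060-.025*k/25)),1,0) for k in (3,7,12,17,22,26,30,34,37,40)]+[(*tip(40,.035,.035),5,0)]
w+=[(*tip(k,.035,.035),1,0) for k in (42,44,46,48,48)]
plan(w,t,Rt)
print(tip(48,.035,.035)[0])
E
```

```text
[0.60103289 0.12441057 0.1263    ]
0,0,-12,0,0,0,0,  0,0,-15.5,0,0,0,0,  0,0,-15.5,0,0,0,0,  0,0,-6,0,0,0,0,  0,0.1,-6,0,0,0,0
12.8,1,0.2,0,0,0.2,0,  25.5,1.9,0.5,0,0,0.3,0,  30.4,2.2,0.6,0,0,0.4,0,  30.4,1.9,0.5,0,0,0.4,0,  30.4,1.7,0.6,0,0,0.5,0
30.4,1.5,0.5,0,0,0.4,0,  30.4,1.2,0.6,0,0,0.4,0,  30.4,1.1,0.5,0,0,0.4,0,  30.4,0.8,0.6,0.1,0,0.5,0,  30.5,0.6,0.6,0,0,0.4,0
25.6,0.3,0.4,0,0,0.3,0,  12.8,0,0.3,0,0,0.2,0,  0,0,0,0,0,0,0,  0,0,0,0,0,0,0,  0,0,0,0,0,0,0
tip
0,-3.6,-0.6,-3,0,0,0,  0,-5,-0.7,-4,0,0,0,  0,-6.6,-0.9,-5,0,0,0,  0,-7.1,-0.9,-5,0,0,0,  0,-7.5,-1.1,-5,0,0,0
0,-5.9,-2,-4,0,0,0,  0,-4.8,-4.7,-4,0,0,0,  0,-4.8,-4.7,-4,0,0,0,  0,-3.6,-3.6,-3,0,0,0,  0,-3.6,-3.5,-3,0,0,0
0,0,0,0,0,0,0,  0,0,0,0,0,0,0,  0,0,0,0,0,0,0,  0,0,0,0,0,0,0,  0,0,0,0,0,0,0
0,-2.3,-2.4,-2,0,0,0,  0,-2.4,-2.4,-2,0,0,0,  0,-2.3,-2.5,-2,0,0,0,  0,-2.4,-2.4,-2,0,0,0,  0,0,0,0,0,0,0
[0.53133813 0.1441322  0.1313835 ]
```

apply_moves:
  series: [0,0,-12,0,0,0,0,0,0,-15.5,0,0,0,0,0,0,-15.5,0,0,0,0,0,0,-6,0,0,0,0,0,0,-6,0,0,0,0]

```text
time_s: 4.62
ee_pos: [0.5125, -0.1834, 0.1317]
ee_rot: [-3.141, -0.0, 1.372]
contact_force: [0.3, 0.7, -4.9]
width: 0.15
grasp_force: 78.2
```

apply_moves:
  series: [13,1,0,0,0,0.2,0,25.5,2,0.5,0,0,0.3,0,30.4,2,0.6,0,0,0.4,0,30.4,2,0.6,0,0,0.4,0,30.4,1.7,0.6,0,0,0.5,0]

```text
time_s: 5.25
ee_pos: [0.5482, -0.0566, 0.1288]
ee_rot: [-3.141, -0.0, 1.341]
contact_force: [-0.1, 0.5, -5.5]
width: 0.155
grasp_force: 78.2
```

apply_moves:
  series: [30.4,1.5,0.5,0,0,0.4,0,30.4,1.2,0.6,0,0,0.4,0,30.4,1,0.5,0,0,0.4,0,30.4,0.8,0.6,0,0,0.5,0,30.5,0.6,0.6,0,0,0.4,0]

```text
time_s: 5.88
ee_pos: [0.5897, 0.0897, 0.1259]
ee_rot: [-3.141, 0.0, 1.304]
contact_force: [0.1, 0.5, -3.6]
width: 0.152
grasp_force: 78.2
```

apply_moves:
  series: [25.6,0.3,0.4,0,0,0.3,0,12.8,0,0.3,0,0,0.2,0,0,0,0,0,0,0,0,0,0,0,0,0,0,0,0,0,0,0,0,0,0]

```text
time_s: 6.5
ee_pos: [0.6003, 0.1241, 0.1259]
ee_rot: [-3.142, 0.0, 1.295]
contact_force: [0.7, -0.3, -5.8]
width: 0.154
grasp_force: 78.2
```

```bash
python3 - <<'E'
from h import *
o=bot.observe(); print(np.round(o["ee_pos"],4),o["width"],o["grasp_force"],o["time_s"],np.round(o["joints"],2),np.degrees(o["ee_rot"]).round(1))
w=bot.get_image("wrist"); s=bot.get_image("side")
A=cv2.resize(w["color"],(440,330)); B=cv2.resize(s["color"][140:300,180:350],(350,330),interpolation=cv2.INTER_CUBIC)
cv2.imwrite("pics/over.png",np.hstack([A,B])[:,:,::-1])
E
```

```text
[0.6003 0.1241 0.1259] 0.15357049360532754 78.17493438720703 6.5 [ 0.07  0.46 -0.03  1.08 -0.    1.92] [-180.     0.    74.2]
```

View pics/over.png

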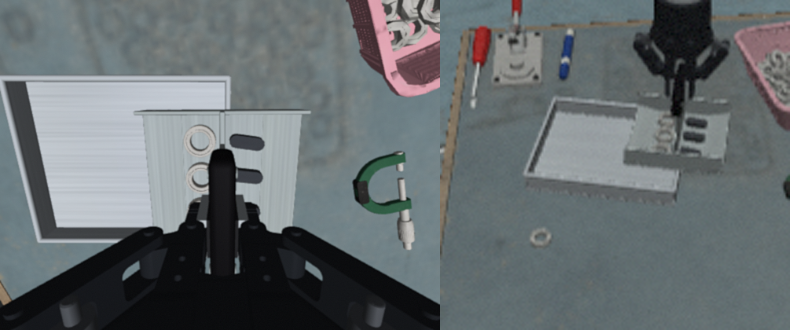

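The carrier is level over the far half of the tray. The lip is inside the rim (wrist view, column ~145), with rings and keys still in their bays. Now tipping.

apply_moves:
  series: [0,-3.6,-0.6,-3,0,0,0,0,-5,-0.7,-4,0,0,0,0,-6.6,-0.9,-5,0,0,0,0,-7.1,-0.9,-5,0,0,0,0,-7.5,-1.1,-5,0,0,0]

```text
time_s: 7.22
ee_pos: [0.5712, 0.1326, 0.1254]
ee_rot: [2.755, -0.0, 1.295]
contact_force: [0.5, 0.6, -4.0]
width: 0.149
grasp_force: 78.4
```

apply_moves:
  series: [0,-5.9,-2,-4,0,0,0,0,-4.8,-4.7,-4,0,0,0,0,-4.8,-4.7,-4,0,0,0,0,-3.6,-3.6,-3,0,0,0,0,-3.6,-3.5,-3,0,0,0]

```text
time_s: 7.85
ee_pos: [0.5432, 0.1406, 0.1304]
ee_rot: [2.442, -0.0, 1.295]
contact_force: [0.4, -0.3, -4.1]
width: 0.153
grasp_force: 78.6
```

apply_moves:
  series: [0,0,0,0,0,0,0,0,0,0,0,0,0,0,0,0,0,0,0,0,0,0,0,0,0,0,0,0,0,0,0,0,0,0,0]

```text
time_s: 8.48
ee_pos: [0.5439, 0.1408, 0.1302]
ee_rot: [2.444, -0.0, 1.295]
contact_force: [-0.4, -0.1, -3.2]
width: 0.147
grasp_force: 78.7
```

```bash
python3 - <<'E'
from h import *
o=bot.observe(); print(np.round(o["ee_pos"],4),o["width"],np.degrees(o["ee_rot"]).round(1), np.round(R.from_euler("xyz",o["ee_rot"]).as_matrix()[:,2],3))
w=bot.get_image("wrist"); s=bot.get_image("side")
A=cv2.resize(w["color"],(440,330)); B=cv2.resize(s["color"][140:300,180:350],(350,330),interpolation=cv2.INTER_CUBIC)
cv2.imwrite("pics/tip1.png",np.hstack([A,B])[:,:,::-1])
E
```

```text
[0.5439 0.1408 0.1302] 0.14702217073349283 [140.   -0.   74.2] [ 0.618 -0.175 -0.766]
```

View pics/tip1.png

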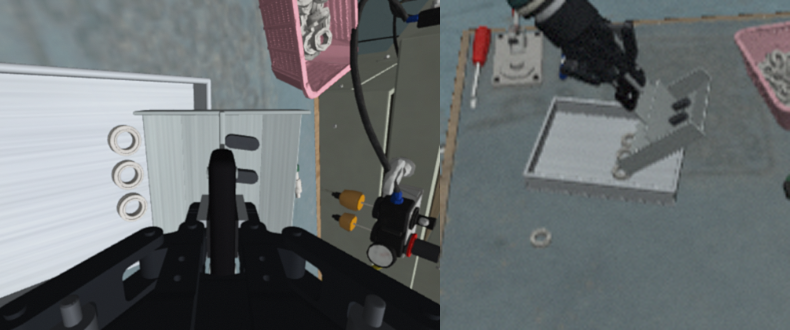

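All three rings lie on the tray floor past the lip (wrist view, (126,140), (127,174), (132,207)), and the keys stay behind the bar. The measured weight fell by about 0.9 N, which fits three bearings. Next I raise, level and place the carrier beside the tray.

```bash
python3 - <<'E'
from h import *
a=bot.get_image("top"); print("race",ray(a,(298,257),.01))
o=bot.observe(); p=np.array(o["ee_pos"]); R0=R.from_euler("xyz",o["ee_rot"])
w=[(*tip(40,.037,.037),1,0),(*tip(40,.045,.060),2,0),(*tip(40,.050,.085),2,0)]
w+=[(*tip(k,.050,.092),1,0) for k in (38,35,31,27,23,18,13,9,5,2,0,0)]
t,Rt=tip(0,.050,.092)
V=np.array([.272,.962]); g=np.array([*(TC+U*.075-V*.195),t[2]]); print(t,g)
for f,n in((.04,1),(.12,1),(.88,6),(.96,1),(1,1)): w.append((t+(g-t)*f,Rt,n,0))
b=g.copy(); b[2]=.100; w.append((g,Rt,3,0)); w.append((b,Rt,3,0)); b=b.copy(); b[2]=.081; w+= [(b,Rt,4,0),(b,Rt,3,0)]
plan(w)
E
```

```text
race [ 0.38975641 -0.00606498  0.01      ]
[0.61546616 0.12032637 0.1583    ] [ 0.51912635 -0.05501102  0.1583    ]
-0.2,3.7,-0.3,0,0,0,0,  0,10.4,-6.2,0,0,0,0,  0,10.5,-6.3,0,0,0,0,  0,9.9,-8,0,0,0,0,  0,10,-7.9,0,0,0,0
0,6.8,-2.9,2,0,0,0,  0,3.3,3.7,3,0,0,0,  0,4.5,5.1,4,0,0,0,  0,4.4,5,4,0,0,0,  0,4.5,5.1,4,0,0,0
0,5.5,6.3,5,0,0,0,  0,5.5,6.4,5,0,0,0,  0,4.5,5,4,0,0,0,  0,4.4,5.1,4,0,0,0,  0,3.4,3.7,3,0,0,0
0,2.3,2.5,2,0,0,0,  0,0,0,0,0,0,0,  -7.8,-1.8,0,0,0,0,0,  -15.6,-3.6,0,0,0,0,0,  -24.7,-5.7,0,0,0,0,0
-24.7,-5.7,0,0,0,0,0,  -24.7,-5.7,0,0,0,0,0,  -24.7,-5.7,0,0,0,0,0,  -24.7,-5.8,0,0,0,0,0,  -24.7,-5.7,0,0,0,0,0
-15.5,-3.6,0,0,0,0,0,  -7.8,-1.8,0,0,0,0,0,  0,0,0,0,0,0,0,  0,0,0,0,0,0,0,  0,0,0,0,0,0,0
0,0,19.4,0,0,0,0,  0,0,19.5,0,0,0,0,  0,0,19.4,0,0,0,0,  0,0,4.8,0,0,0,0,  0,0,4.7,0,0,0,0
0,0,4.8,0,0,0,0,  0,0,4.7,0,0,0,0,  0,0,0,0,0,0,0,  0,0,0,0,0,0,0,  0,0,0,0,0,0,0
```

apply_moves:
  series: [0,3.7,-0.3,0,0,0,0,0,10.4,-6.2,0,0,0,0,0,10.5,-6.3,0,0,0,0,0,10,-8,0,0,0,0,0,10,-8,0,0,0,0]

```text
time_s: 9.25
ee_pos: [0.559, 0.1365, 0.1815]
ee_rot: [2.443, -0.0, 1.295]
contact_force: [1.2, -0.4, -3.8]
width: 0.155
grasp_force: 78.7
```

apply_moves:
  series: [0,6.8,-2.9,2,0,0,0,0,3.3,3.7,3,0,0,0,0,4.5,5,4,0,0,0,0,4.5,5,4,0,0,0,0,4.5,5,4,0,0,0]

```text
time_s: 9.88
ee_pos: [0.5857, 0.129, 0.1812]
ee_rot: [2.742, -0.0, 1.295]
contact_force: [-0.5, 0.1, -4.2]
width: 0.152
grasp_force: 78.6
```

apply_moves:
  series: [0,5.5,6.3,5,0,0,0,0,5.5,6.4,5,0,0,0,0,4.5,5,4,0,0,0,0,4.4,5,4,0,0,0,0,3.4,3.7,3,0,0,0]

```text
time_s: 10.5
ee_pos: [0.6141, 0.1209, 0.1611]
ee_rot: [3.108, -0.0, 1.295]
contact_force: [-0.4, -0.7, -3.7]
width: 0.154
grasp_force: 78.5
```

apply_moves:
  series: [0,2.3,2.5,2,0,0,0,0,0,0,0,0,0,0,-7.8,-1.8,0,0,0,0,0,-15.6,-3.6,0,0,0,0,0,-24.7,-5.7,0,0,0,0,0]

```text
time_s: 11.12
ee_pos: [0.5909, 0.0765, 0.1591]
ee_rot: [3.141, 0.0, 1.296]
contact_force: [0.6, 0.3, -4.6]
width: 0.15
grasp_force: 78.6
```

apply_moves:
  series: [-24.7,-5.7,0,0,0,0,0,-24.7,-5.7,0,0,0,0,0,-24.7,-5.7,0,0,0,0,0,-24.7,-5.7,0,0,0,0,0,-24.7,-5.7,0,0,0,0,0]

```text
time_s: 11.75
ee_pos: [0.5294, -0.035, 0.1593]
ee_rot: [3.14, 0.0, 1.295]
contact_force: [0.2, -0.1, -4.1]
width: 0.152
grasp_force: 78.6
```

apply_moves:
  series: [-15.5,-3.6,0,0,0,0,0,-7.8,-1.8,0,0,0,0,0,0,0,0,0,0,0,0,0,0,0,0,0,0,0,0,0,0,0,0,0,0]

```text
time_s: 12.38
ee_pos: [0.5194, -0.0543, 0.1587]
ee_rot: [-3.141, -0.0, 1.296]
contact_force: [-0.8, -0.2, -4.6]
width: 0.158
grasp_force: 78.6
```

```bash
python3 - <<'E'
from h import *
o=bot.observe(); print(np.round(o["ee_pos"],4),o["width"],np.degrees(o["ee_rot"]).round(1),o["time_s"])
w=bot.get_image("wrist"); s=bot.get_image("side")
A=cv2.resize(w["color"],(440,330)); B=cv2.resize(s["color"][140:340,180:350],(350,412),interpolation=cv2.INTER_CUBIC)
A=cv2.copyMakeBorder(A,0,82,0,0,cv2.BORDER_CONSTANT)
cv2.imwrite("pics/pre.png",np.hstack([A,B])[:,:,::-1])
E
```

```text
[ 0.5194 -0.0543  0.1587] 0.15807903048001415 [-180.    -0.    74.3] 12.375
```

View pics/pre.png

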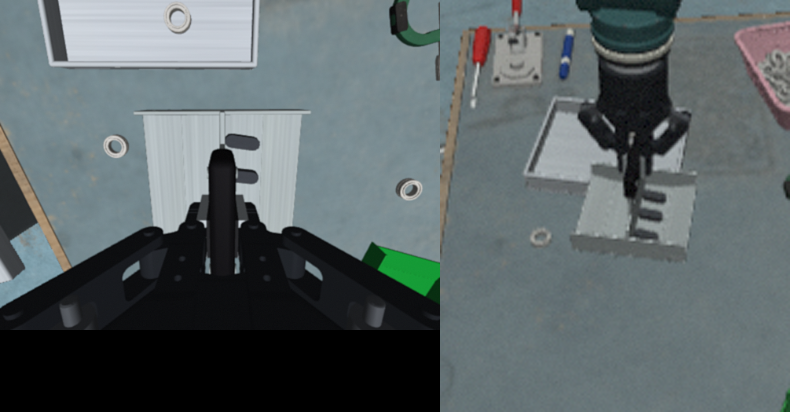

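The bearing bay is empty and three keys are in the other bay (side view (655,195), (650,213), (645,235)). The spot below is free: the tray edge is at row 65 and the loose race at (116,146), both clear.

apply_moves:
  series: [0,0,16,0,0,0,0,0,0,22,0,0,0,0,0,0,20,0,0,0,0,0,0,12,0,0,0,0,0,0,5,0,0,0,0]

```text
time_s: 13.1
ee_pos: [0.5192, -0.0546, 0.0834]
ee_rot: [-3.141, 0.0, 1.296]
contact_force: [-0.3, 0.5, -3.9]
width: 0.154
grasp_force: 78.6
```

apply_moves:
  series: [0,0,2,0,0,0,0,0,0,1,0,0,0,0,0,0,0.5,0,0,0,0,0,0,0,0,0,0,0,0,0,0,0,0,0,0]

```text
time_s: 13.72
ee_pos: [0.5193, -0.0548, 0.0804]
ee_rot: [3.141, 0.0, 1.296]
contact_force: [0.3, -0.1, -3.8]
width: 0.151
grasp_force: 78.6
```

apply_moves:
  series: [0,0,1,0,0,0,0,0,0,1,0,0,0,0,0,0,0.5,0,0,0,0,0,0,0.5,0,0,0,0,0,0,0,0,0,0,0]

```text
time_s: 14.35
ee_pos: [0.5193, -0.0548, 0.0773]
ee_rot: [3.142, -0.0, 1.296]
contact_force: [0.7, 0.5, -4.0]
width: 0.154
grasp_force: 78.6
```

apply_moves:
  series: [0,0,0.5,0,0,0,0,0,0,0.5,0,0,0,0,0,0,0,0,0,0,0,0,0,0,0,0,0,0,0,0,0,0,0,0,0]

```text
time_s: 14.98
ee_pos: [0.5193, -0.0548, 0.0772]
ee_rot: [3.141, 0.0, 1.296]
contact_force: [-4.4, 1.1, 14.5]
width: 0.152
grasp_force: 81.3
```

The carrier is now on the bench. I ease the load off, release and rise.

apply_moves:
  series: [0,0,-0.6,0,0,0,0,0,0,0,0,0,0,30,0,0,0,0,0,0,85,0,0,0,0,0,0,85,0,0,0,0,0,0,85]

```text
time_s: 15.6
ee_pos: [0.5193, -0.0548, 0.0769]
ee_rot: [3.142, 0.0, 1.295]
contact_force: [-0.8, 0.3, -0.9]
width: 0.959
grasp_force: 0.0
```

apply_moves:
  series: [0,0,0,0,0,0,85,0,0,-8,0,0,0,85,0,0,-20,0,0,0,85,0,0,-30,0,0,0,85,0,0,-40,0,0,0,85]

```text
time_s: 16.23
ee_pos: [0.5188, -0.0546, 0.176]
ee_rot: [-3.141, 0.0, 1.296]
contact_force: [0.4, -0.3, -0.5]
width: 0.998
grasp_force: 0.0
```

apply_moves:
  series: [-40,0,-20,0,0,0,85,-60,0,-10,0,0,0,85,-60,0,0,0,0,0,85,-50,0,0,0,0,0,85,0,0,0,0,0,0,85]

```text
time_s: 16.85
ee_pos: [0.4613, -0.2597, 0.2052]
ee_rot: [3.141, 0.0, 1.292]
contact_force: [-0.6, 1.1, 0.9]
width: 0.998
grasp_force: 0.0
```

```bash
python3 - <<'E'
from h import *
o=bot.observe(); print(np.round(o["ee_pos"],4),o["time_s"])
w=bot.get_image("top"); s=bot.get_image("side")
A=cv2.resize(w["color"][95:305,130:450],(457,300),interpolation=cv2.INTER_CUBIC); B=cv2.resize(s["color"][140:400,180:470],(335,300),interpolation=cv2.INTER_CUBIC)
cv2.imwrite("pics/end.png",np.hstack([A,B])[:,:,::-1])
E
```

```text
[ 0.4613 -0.2597  0.2052] 16.85
```

View pics/end.png

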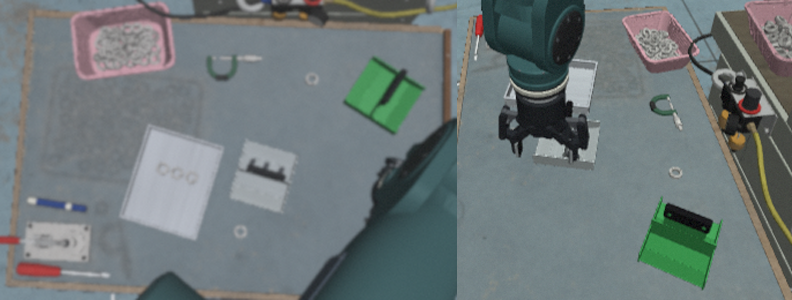

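Top view: three rings in the tray at about (178,173). The carrier stands upright at (265,175) with its three keys, and everything else is where it was. Handing in.

```bash
python3 -c "
from cell import bot
print(bot.finish_job())"
```

```text
the job is handed in; nothing more can be done
None
```

The job is handed in: all three bearings lie in the tray, the three keys are still in the carrier, and the carrier stands upright and released on the bench beside the tray, after about 17 s of the 48 s allowed.

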